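Eject a used pipette tip into the waste bin

TASK

Set the small yellow waste bin on the bench under the used tip of the clamped pipette. Then press the pipette's button straight down, through the soft first stop and on to the stiffer second stop, so that the tip drops into the bin, and let go of the button. Press gently, never with more than about 20 N, do not touch the tip yourself, and leave the rack, bottle and beaker where they are.

Things in the scene. Friction and masses are not known exactly. Their poses are not given: they have to be found in the camera images.
- stand: fixed clamp stand holding the white pipette upright. Origin on the bench under the pipette's axis, z up. 16 mm column 110 mm from the axis along +y, 247 mm high; 12 mm thick foot at y 80 to 150, x -50 to 50 mm; clamp arm at 191 to 209 mm height. Nothing on the bench at -x, +x or -y of the axis. Pipette body 27 to 44 mm thick, 121 to 285 mm above the bench; a finger rest juts out 34 mm at +x
- pipette_top (a point): centre of the flat top of the pipette's fixed white body, on its axis, 285 mm above the bench. The push button, a flat grey disc 26 mm across and 9 mm thick on a rod, stands over it: at rest its top face is 33 to 53 mm above this point (it differs from run to run and is not measured). Let go, it springs back up
- tip: the used tip, an off-white plastic cone 60 mm long, 4.4 mm across at its lower end, 12 mm at the neck, with a 22 mm collar near the top, 12 g. It hangs on the pipette's axis by its collar, held by two small steel jaws; lower end about 70 mm above the bench. Origin at its lower end, z along it to the collar
- tip_mid (a point): the middle of the used tip, 30 mm above its lower end on its axis
- bin: the loose yellow plastic waste bin, open on top: 150 mm long (x), 84 mm wide (y), 50 mm high, walls and floor 4 mm, about 0.2 kg. Origin at the centre of its underside, z up. Its upright grip is on the outside of its -x end
- bin_grip (a point): grip point on the bin's upright grip: a post 22 mm along the bin's x, 12 mm thick along the bin's y, from the bench to 100 mm height; this point is 86 mm from the bin's centre along -x and 85 mm above its underside
- rack: bystander: loose wire rack of glass tubes with tan stoppers, 66 x 132 mm, 96 mm high. Origin at the centre of its underside
- bottle: bystander: amber bottle 60 mm across, 130 mm high. Origin at the centre of its underside
- beaker: bystander: clear beaker 64 mm across, 75 mm high. Origin at the centre of its underside
- button_low (a point): fixed point on the axis at the lowest height the button's top can have at rest, 318 mm above the bench. From rest the button moves down on springs: 2 to 4 N over 10 mm to the soft first stop; then a step to 6.5 N, rising to 14 N over 9.5 mm more to the firm second stop. The tip is freed only in the last 2 mm of this (at 11 to 12.5 N). Over 22 N harms the pipette
Mind the look-alikes: they are no part of the job. Several things look just like the bin: the one meant starts farthest to the robot's left.

How it is judged:
On the way, in this order (a step that is already met when the one before it is completed fails the run):
1. the bin stands still and upright on the bench with the hanging tip over its opening (x of tip_mid in the frame of bin between -0.069 and 0.069 m and y of tip_mid in the frame of bin between -0.036 and 0.036 m and height (world z) of tip_mid above 0.09 m and height (world z) of bin below 0.004 m and angle between bin's own z axis and vertical below 0.06 rad and linear speed of bin below 0.02 m/s), for 0.2 s.
2. the tip has dropped into the bin (x of tip_mid in the frame of bin between -0.072 and 0.072 m and y of tip_mid in the frame of bin between -0.04 and 0.04 m and z of tip_mid in the frame of bin below 0.048 m), for 0.2 s.
At the end, for the whole second after the job is handed in: The tip lies at rest inside the bin (its middle within the bin's walls and below its rim), and the bin stands upright and still on the bench (all of step 2 and height (world z) of bin below 0.004 m and angle between bin's own z axis and vertical below 0.06 rad and linear speed of bin below 0.02 m/s and linear speed of tip below 0.05 m/s); the robot touches nothing.
It fails at once if the robot pushes on the pipette, its button or its stand with more than 22 N (contact force between any of the fingers, the arm and stand above 22 N).
It fails at once if the robot touches the tip (contact force between any of the fingers, the arm and tip above 0.3 N).
It fails at once if the rack, bottle or beaker is moved by more than 15 mm (distance of any of rack, bottle, beaker from where it was at the start of the episode above 0.015 m).
It also fails if it takes over 54 s, if anything falls off the work surface, if the arm or the gripper's body presses on something with over 40 N, if the wrist force passes 120 N, or if a joint passes its speed limit or range.

ROBOT

A 7-joint arm with a two-finger parallel gripper is mounted at the origin on the work surface. World frame = base frame: x ahead of the robot, y to its left, z up, the work surface at z = 0. Lengths are in m, angles in rad, forces in N, time in s.
With the tool pointing down it reaches from about 0.425 to 0.925 m from the base axis. Payload 6.8 kg.
Tool frame: the origin (TCP) lies at the very end of the fingers, on their centre line; the grasp point (between the pads) lies 19 mm behind it; z points along the fingers, y is the line along which they close (so a half turn about z gives the same grasp; the last joint's range is limited). The gripper opens to 85 mm and grips with 20 to 120 N. Pads are 22 mm wide; open, the fingers measure 114 mm over their backs; the gripper's body (76 mm by 85 mm) begins 54 mm behind the grasp point. The pads swing forward as they close: fully open they stand 13 mm farther back than shut.
Start: joints at [-1.317, 0.477, 0.022, 1.555, -0.011, 1.109, -0.083], TCP at [0.239, 0.631, 0.231] pointing down, gripper open.
Joint ranges: [-2.96, 2.96], [-0.34, 2.1], [-1.41, 1.46], [0.24, 2.44], [-1.37, 4.51], [0.17, 1.92], [-2.96, 2.96]. Speed limits (rad/s): [2.39, 2.39, 3.14, 3.14, 3.14, 3.14, 3.14].

INTERFACE

Orientations are given as a unit quaternion [w, x, y, z].
In Python, from station import get_obs, read_camera, hand_in gives the robot as it stands.
- The arm moves only by the tool arm_command, never from a script. Its argument "commands" is one flat list of numbers, 7 for each row, row after row: the shift along the tool's x, y, z in m, then the turn, a rotation vector about the tool's x, y, z in degrees, then the opening, from 0 (shut) to 1 (fully open). In form: [tx, ty, tz, rx, ry, rz, fingers, tx, ty, tz, rx, ry, rz, fingers, ...]. A call has 1 to 8 rows; each row is the pose to reach, as a shift and turn from the pose commanded when the call began, along the tool's axes at that moment; what a row does not reach only later rows make up. A row lasts 1/10 s, in which the tool goes at most 50 mm and 8.59 degrees, less where a joint would pass 70% of its speed; a pose out of reach is approached as far as the arm can. A call with a gripper value outside its range is refused whole. The fingers move at their own pace and stop on an object; "force" is the grip in N (left out, the last holds). Time passes only in rows, so rows that repeat a pose let the fingers close. It gives the time, the measured TCP pose, the force, the opening and the grip force at its end, in the units of the state.
- get_obs(): the state, without advancing time (a new reading comes with each control period).
- read_camera(name): name is "side" or "top"; returns a dict with "img" (384x512x3 uint8, red, green, blue), "camera_matrix" (3x3 intrinsics, pixels), "k1" (the pictures are not rectified: a ray, as slopes to the right and down, at radius r is drawn at 1 + k1 r^2 times it, then the intrinsics apply), "pose" (4x4, takes a point from camera to world coordinates). Camera axes: x right, y down, z forward; pixel columns grow to the right and rows downward; lengths in m; the calibration is good to about 2 mm. A picture is of the moment at which its call begins. There is no depth.
- hand_in(): hands the job in; it is judged then, once.
The state is a dict: "t": time; "q": joint angles; "joint_vel": joint speeds; "joint_torque": joint torques, N m; "eef_pos": TCP position; "tool_rot": TCP orientation; "contact_force": force on the tool from outside, world axes, zero at the start; "torque": the same for the moment, N m; "gripper_width": opening from 0.0 (shut) to 1.0 (fully open); "grasp_force": force on a finger pad.
Only numpy, scipy, OpenCV 4.12 (cv2) and the standard library are available. Lean on these libraries where they do the work, as an engineer would, in place of code of your own. Each camera call takes 0.05 s, during which the arm holds its last target. There are 200 camera calls.

## Working session

There is one attempt and no reset: what is moved stays moved. The work goes in short steps, Python scripts to look and compute and a tool call to move; the robot and the scene stay as the last step left them, time stands still between calls to the robot, and variables do not carry over. Pictures are saved under pics/ and viewed, at most 10 in all, crops included, and the job is handed in when it is done.

Besides the shell and the picture viewer there is one more tool, called after "Request:" by a JSON object that holds its "method" and its "body", one argument or row to a line. arm_command: Moves the arm, as the interface text tells. Its arguments: {"type":"object","properties":{"commands":{"type":"array","items":{"type":"number"}},"force":{"type":"number"}},"required":["commands"]}

```bash
mkdir -p pics; cat > h.py <<'E'
import numpy as np, cv2
from station import get_obs, read_camera, hand_in
def ray(c,u,v):
    K=c["camera_matrix"];x=(u-K[0][2])/K[0][0];y=(v-K[1][2])/K[1][1]
    p=np.array([x,y]);s=p.copy()
    for _ in range(20): s=p/(1+c["k1"]*(s@s))
    T=np.array(c["pose"]);return T[:3,3],T[:3,:3]@np.array([s[0],s[1],1])
def onz(c,u,v,z):
    o,d=ray(c,u,v);return o+d*(z-o[2])/d[2]
def proj(c,P):
    T=np.array(c["pose"]);q=T[:3,:3].T@(np.array(P)-T[:3,3]);s=q[:2]/q[2];s=s*(1+c["k1"]*(s@s))
    K=c["camera_matrix"];return s[0]*K[0][0]+K[0][2],s[1]*K[1][1]+K[1][2]
def save(c,n,box=None,f=1):
    im=c["img"]
    if box: im=im[box[1]:box[3],box[0]:box[2]]
    im=cv2.resize(im,None,fx=f,fy=f,interpolation=cv2.INTER_CUBIC);cv2.imwrite(f"pics/{n}.png",im[:,:,::-1])
def yellow(im):
    h=cv2.cvtColor(im,cv2.COLOR_RGB2HSV);return cv2.inRange(h,(20,110,80),(35,255,255))
E
python3 - <<'E'
from h import *
import pickle
o=get_obs();print(o)
for n in("top","side"):
    c=read_camera(n);pickle.dump(c,open(n+".pkl","wb"));save(c,n+"0",None,1.5)
    print(n,np.round(c["pose"],3).tolist(),np.array(c["camera_matrix"]).tolist(),c["k1"])
    k,l,s,ce=cv2.connectedComponentsWithStats(yellow(c["img"]))
    for i in range(1,k):
        if s[i][4]>40: print(s[i],ce[i].round(1),onz(c,*ce[i],.03).round(3))
E
```

```text
{'t': 0.0, 'q': array([-1.31711412,  0.47781972,  0.02235685,  1.55645017, -0.01151639,
        1.10931591, -0.08309734]), 'joint_vel': array([-0.00158277, -0.00012764, -0.00131155,  0.00185721,  0.00029147,
       -0.00077514,  0.00017546]), 'joint_torque': array([ 2.22968829e-04, -5.96453261e+01,  1.60793591e+00, -2.81185716e+01,
        1.24165855e-02,  9.54501535e-03, -8.20110614e-06]), 'eef_pos': array([0.23871877, 0.63073831, 0.23031345]), 'tool_rot': array([-1.02023971e-04,  1.79905264e-01,  9.83683499e-01, -9.26810227e-04]), 'contact_force': array([-0.3734692 , -0.68438683,  0.05437027]), 'torque': array([-0.00107184,  0.03872271, -0.02117462]), 'grasp_force': 0.0, 'gripper_width': 1.0024048864385964}
top [[0.011, -0.984, 0.18, 0.317], [-1.0, -0.015, -0.018, -0.0], [0.02, -0.18, -0.984, 1.479], [0.0, 0.0, 0.0, 1.0]] [[395.8581582932829, 0.0, 251.5207938291766], [0.0, 395.8581582932829, 194.90880843375592], [0.0, 0.0, 1.0]] -0.058937293212947606
[290 173  24  45 942] [301.2 193.9] [ 0.589 -0.213  0.03 ]
[335 197  44  26 915] [355.2 209.7] [ 0.532 -0.415  0.03 ]
[ 310  245   48   41 1019] [333.1 265.5] [ 0.326 -0.327  0.03 ]
side [[0.734, -0.489, 0.471, 0.097], [-0.679, -0.548, 0.489, -0.481], [0.019, -0.678, -0.735, 0.915], [0.0, 0.0, 0.0, 1.0]] [[377.18847642278297, 0.0, 256.55062341342995], [0.0, 377.18847642278297, 186.66717703256893], [0.0, 0.0, 1.0]] -0.07751196625511403
[ 288  237   60   60 1588] [316.7 266. ] [ 0.588 -0.214  0.03 ]
[ 331  299   79   68 1737] [365.9 334.4] [ 0.533 -0.42   0.03 ]
[ 237  337   80   47 2229] [274.4 363.7] [ 0.325 -0.319  0.03 ]
```

View pics/top0.png

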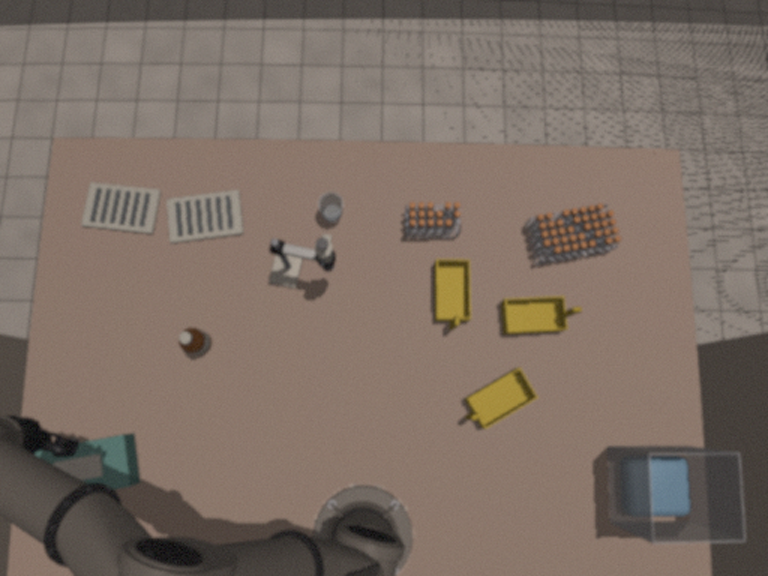

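View pics/side0.png

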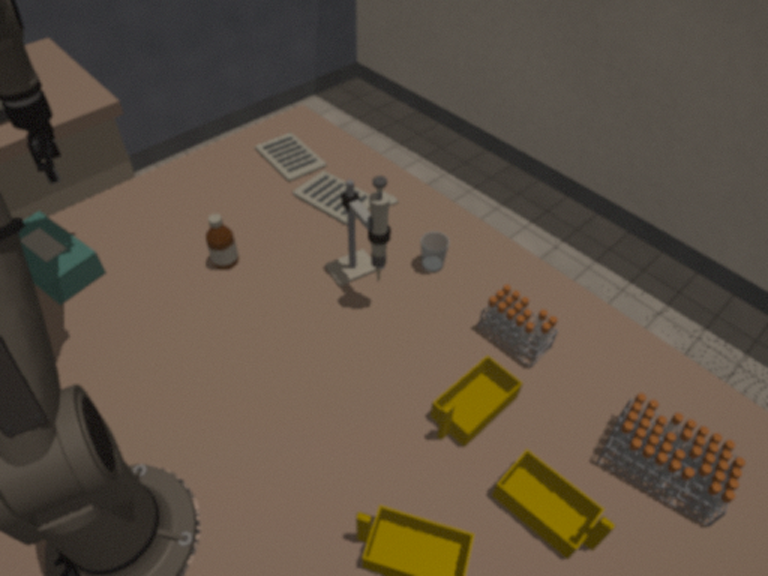

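Top view (1.5x): three yellow bins, at native pixels A (301,194) → world y −0.21, B (355,210) → y −0.42, C (333,266) → y −0.33. A has the largest y, so it is farthest to the robot's left and is the one meant. The pipette stand is near (200,168) native in the top view, the beaker near (220,139), and the bottle near (128,227).

```bash
python3 - <<'E'
from h import *
import pickle
t=pickle.load(open("top.pkl","rb"));s=pickle.load(open("side.pkl","rb"))
a=cv2.resize(t["img"][120:225,170:320],(800,560),interpolation=cv2.INTER_CUBIC)
cv2.imwrite("pics/ct.png",a[:,:,::-1])
save(s,"cs",(210,105,350,305),3)
for n,c in(("t",t),("s",s)):
    k,l,st,ce=cv2.connectedComponentsWithStats(yellow(c["img"]))
    i=[i for i in range(1,k) if abs(onz(c,*ce[i],.03)[1]+.213)<.03 and st[i][4]>300][0]
    cn=cv2.findContours((l==i).astype(np.uint8),0,1)[0][0]
    ap=cv2.approxPolyDP(cn,2.5,True)[:,0]
    print(n,[(p.tolist(),onz(c,*p,.05)[:2].round(3).tolist()) for p in ap])
E
```

```text
t [([291, 173], [0.663, -0.173]), ([290, 212], [0.517, -0.168]), ([301, 213], [0.514, -0.208]), ([303, 217], [0.499, -0.215]), ([313, 212], [0.518, -0.252]), ([312, 173], [0.665, -0.251])]
s [([347, 254], [0.666, -0.252]), ([327, 238], [0.666, -0.18]), ([322, 238], [0.656, -0.171]), ([288, 268], [0.517, -0.173]), ([288, 272], [0.508, -0.182]), ([299, 279], [0.514, -0.215]), ([295, 291], [0.482, -0.231]), ([301, 281], [0.514, -0.222]), ([313, 291], [0.516, -0.262]), ([310, 296], [0.5, -0.266]), ([343, 265], [0.631, -0.266])]
```

View pics/ct.png

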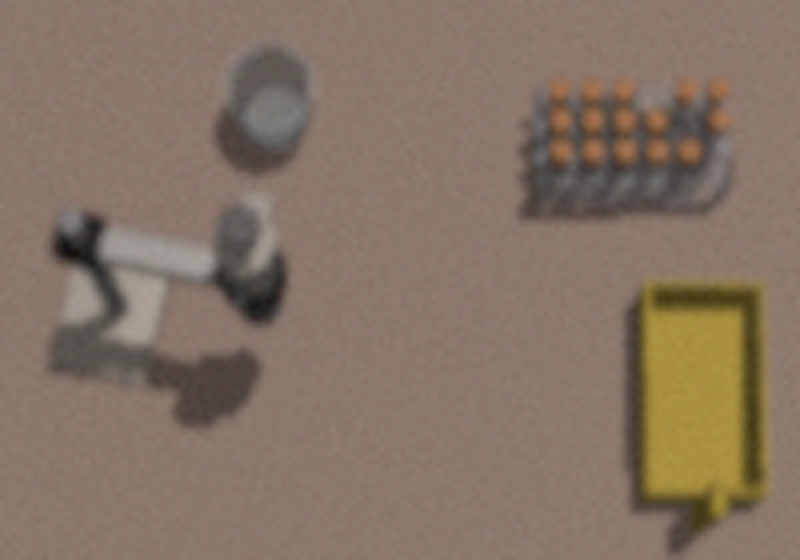

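View pics/cs.png

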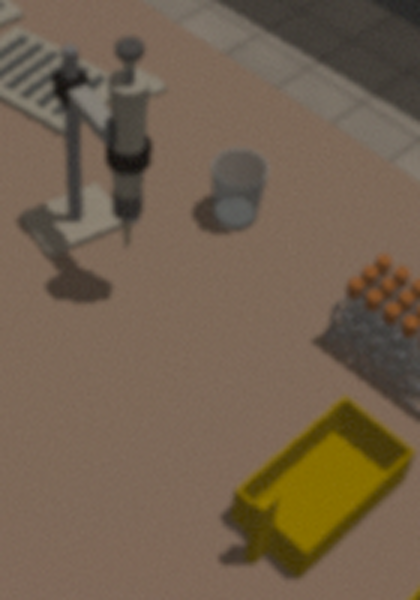

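The crops confirm bin A: grip post on the robot side at top-view (304,214), near world (0.50,−0.215), open interior, axis along world +x. Pipette: button at side (253,121) and top (215,163), tip end at side (252,187), column to its left.

```bash
python3 - <<'E'
from h import *
import pickle
t=pickle.load(open("top.pkl","rb"));s=pickle.load(open("side.pkl","rb"))
def tri(a,b):
    o1,d1=ray(t,*a);o2,d2=ray(s,*b)
    A=np.c_[d1,-d2];x=np.linalg.lstsq(A,o2-o1,rcond=None)[0]
    p,q=o1+d1*x[0],o2+d2*x[1];return ((p+q)/2).round(4),np.linalg.norm(p-q).round(4)
print("button",tri((215,162.75),(253.3,120.7)))
print("tip",onz(s,252,186.7,.07).round(4))
print("btn z.328",onz(s,253.3,120.7,.328).round(4),onz(t,215,162.75,.328).round(4))
print("col",tri((183.8,161.5),(234,121)),onz(s,234,121,.247).round(4),"colfoot",onz(s,235,177.5,.012).round(4))
# foot corners
for u,v in((82,265),(165,280),(155,345)): print("foot",onz(t,u/5.333+170,v/5.333+120,.012).round(3))
# tip top: bottle/beaker
print("beaker",onz(t,270/5.333+170,118/5.333+120,.0).round(3),onz(s,235/3+210,213/3+105,0).round(3))
k,l,st,ce=cv2.connectedComponentsWithStats(yellow(t["img"]))
E
```

```text
button (array([0.6267, 0.0888, 0.3213]), np.float64(0.0025))
tip [0.6286 0.0901 0.07  ]
btn z.328 [0.622  0.0819 0.328 ] [0.6239 0.089  0.328 ]
col (array([0.649 , 0.1944, 0.2485]), np.float64(0.0031)) [0.6517 0.1953 0.247 ] colfoot [0.6509 0.1979 0.012 ]
foot [0.679 0.225 0.012]
foot [0.669 0.166 0.012]
foot [0.622 0.171 0.012]
beaker [0.795 0.095 0.   ] [ 0.798  0.092 -0.   ]
```

```bash
cat >> h.py <<'E'
from scipy.spatial.transform import Rotation as R
def rel(*targets):
    o=get_obs();q=o["tool_rot"];r=R.from_quat([q[1],q[2],q[3],q[0]])
    g=R.from_matrix(np.array([[-1,0,0],[0,1,0],[0,0,-1.]]))
    print("t",o["t"],"pos",o["eef_pos"].round(4),"F",o["contact_force"].round(2),"w",round(o["gripper_width"],3))
    for p in targets: print(p,"->",r.inv().apply(np.array(p)-o["eef_pos"]).round(4),(r.inv()*g).as_rotvec(True).round(2))
E
python3 -c "
from h import *
rel((.46,.25,.23),(.50,-.1,.22),(.504,-.2135,.20))"
```

```text
t 0.1 pos [0.2387 0.6308 0.2304] F [-0.75 -0.22  0.15] w 1.002
(0.46, 0.25, 0.23) -> [-0.3418 -0.2779  0.0009] [-1.000e-01 -1.000e-02 -2.072e+01]
(0.5, -0.1, 0.22) -> [-0.503  -0.5911  0.0114] [-1.000e-01 -1.000e-02 -2.072e+01]
(0.504, -0.2135, 0.2) -> [-0.5469 -0.6958  0.0316] [-1.000e-01 -1.000e-02 -2.072e+01]
```

Request:
{"method": "arm_command", "body": {
  "commands": [-0.342, -0.278, 0, -0.1, 0, -20.7, 1, -0.342, -0.278, 0, -0.1, 0, -20.7, 1, -0.342, -0.278, 0, -0.1, 0, -20.7, 1, -0.342, -0.278, 0, -0.1, 0, -20.7, 1, -0.342, -0.278, 0, -0.1, 0, -20.7, 1, -0.342, -0.278, 0, -0.1, 0, -20.7, 1, -0.342, -0.278, 0, -0.1, 0, -20.7, 1, -0.342, -0.278, 0, -0.1, 0, -20.7, 1]
}}

```text
t: 0.9
eef_pos: [0.4404, 0.2834, 0.2312]
tool_rot: [0.0, 0.0, 1.0, 0.001]
contact_force: [0.8, 0.8, 0.2]
gripper_width: 1.002
grasp_force: 0.0
```

Request:
{"method": "arm_command", "body": {
  "commands": [-0.04, -0.35, 0.01, 0, 0, 0, 1, -0.04, -0.35, 0.01, 0, 0, 0, 1, -0.04, -0.35, 0.01, 0, 0, 0, 1, -0.04, -0.35, 0.01, 0, 0, 0, 1, -0.04, -0.35, 0.01, 0, 0, 0, 1, -0.04, -0.35, 0.01, 0, 0, 0, 1, -0.04, -0.35, 0.01, 0, 0, 0, 1, -0.04, -0.35, 0.01, 0, 0, 0, 1]
}}

```text
t: 1.7
eef_pos: [0.4791, -0.0717, 0.2207]
tool_rot: [0.0, 0.005, 1.0, -0.0]
contact_force: [-0.7, 0.4, 0.6]
gripper_width: 0.996
grasp_force: 0.0
```

```bash
python3 -c "
from h import *
rel((.504,-.2135,.18))"
```

```text
t 1.7 pos [ 0.4791 -0.0717  0.2207] F [-0.74  0.4   0.58] w 0.996
(0.504, -0.2135, 0.18) -> [-0.0264 -0.1415  0.0408] [-0.05  0.02 -0.62]
```

Request:
{"method": "arm_command", "body": {
  "commands": [-0.026, -0.141, 0.04, 0, 0, -0.6, 1, -0.026, -0.141, 0.04, 0, 0, -0.6, 1, -0.026, -0.141, 0.04, 0, 0, -0.6, 1, -0.026, -0.141, 0.04, 0, 0, -0.6, 1, -0.026, -0.141, 0.04, 0, 0, -0.6, 1, -0.026, -0.141, 0.04, 0, 0, -0.6, 1]
}}

```text
t: 2.3
eef_pos: [0.5057, -0.204, 0.1803]
tool_rot: [-0.0, -0.006, 1.0, 0.001]
contact_force: [-0.1, 0.5, 0.3]
gripper_width: 1.0
grasp_force: 0.0
```

```bash
python3 - <<'E'
from h import *
rel((.504,-.2135,.066))
c=read_camera("side")
print(proj(c,get_obs()["eef_pos"]),proj(c,(.504,-.2135,.1)))
save(c,"s1",(230,180,390,300),5)
E
```

```text
t 2.3 pos [ 0.5057 -0.204   0.1803] F [-0.07  0.54  0.31] w 1.0
(0.504, -0.2135, 0.066) -> [ 0.0018 -0.0097  0.1143] [ 0.15 -0.01  0.65]
(np.float64(298.8413064451205), np.float64(250.07775918964512)) (np.float64(297.82013078862036), np.float64(271.111049162028))
```

View pics/s1.png

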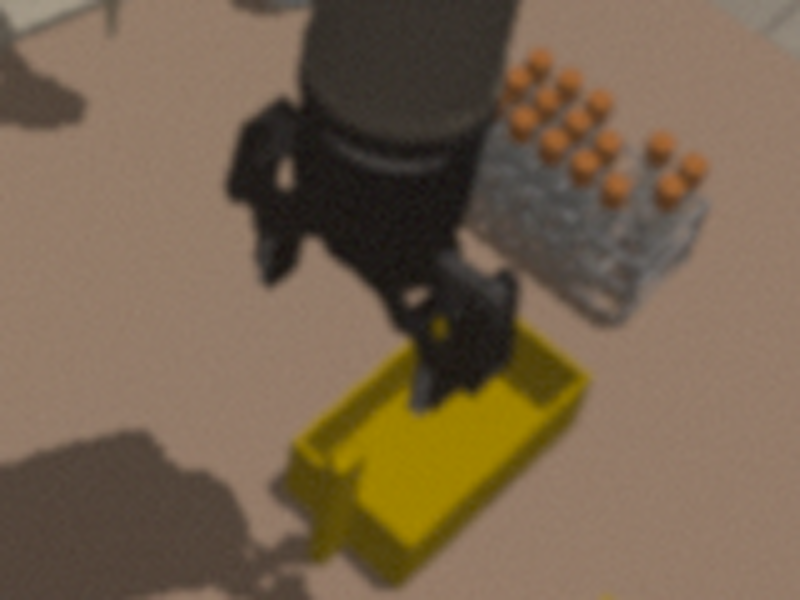

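The side crop shows the open fingers straddling the post: its top is at about (299,273), predicted (298,271). So I can descend and grip.

Request:
{"method": "arm_command", "body": {
  "commands": [0.001, -0.009, 0.05, 0.1, 0, 0.6, 1, 0.001, -0.009, 0.09, 0.1, 0, 0.6, 1, 0.001, -0.009, 0.114, 0.1, 0, 0.6, 1, 0.001, -0.009, 0.114, 0.1, 0, 0.6, 1, 0.001, -0.009, 0.114, 0.1, 0, 0.6, 1]
}}

```text
t: 2.85
eef_pos: [0.5054, -0.2134, 0.0672]
tool_rot: [0.0, -0.001, 1.0, 0.0]
contact_force: [0.3, -0.1, 0.3]
gripper_width: 1.0
grasp_force: 0.0
```

Request:
{"method": "arm_command", "body": {
  "commands": [0, 0, 0, 0, 0, 0, 0.5, 0, 0, 0, 0, 0, 0, 0.3, 0, 0, 0, 0, 0, 0, 0.1, 0, 0, 0, 0, 0, 0, 0, 0, 0, 0, 0, 0, 0, 0, 0, 0, 0, 0, 0, 0, 0, 0, 0, 0, 0, 0, 0, 0, 0, 0, 0, 0, 0, 0, 0],
  "force": 70
}}

```text
t: 3.65
eef_pos: [0.505, -0.2143, 0.0669]
tool_rot: [0.0, 0.0, 1.0, 0.0]
contact_force: [0.0, 1.0, 5.9]
gripper_width: 0.129
grasp_force: 69.0
```

```bash
python3 -c "
from h import *
rel((.504,-.2135,.078));print(get_obs()['grasp_force'])"
```

```text
t 3.65 pos [ 0.505  -0.2143  0.0669] F [0.02 0.96 5.91] w 0.129
(0.504, -0.2135, 0.078) -> [ 0.001   0.0008 -0.0111] [ 0.01  0.04 -0.03]
69.00849223136902
```

Request:
{"method": "arm_command", "body": {
  "commands": [0, 0, -0.005, 0, 0, 0, 0, 0, 0, -0.009, 0, 0, 0, 0, 0, 0.02, -0.009, 0, 0, 0, 0, -0.001, 0.05, -0.009, 0, 0, 0, 0, -0.002, 0.08, -0.009, 0, 0, 0, 0, -0.003, 0.11, -0.009, 0, 0, 0, 0, -0.004, 0.13, -0.009, 0, 0, 0, 0, -0.004, 0.14, -0.009, 0, 0, 0, 0]
}}

```text
t: 4.45
eef_pos: [0.5089, -0.0719, 0.0754]
tool_rot: [-0.0, -0.001, 1.0, 0.0]
contact_force: [-0.1, 0.1, -1.7]
gripper_width: 0.134
grasp_force: 68.3
```

```bash
python3 - <<'E'
from h import *
rel((.512,.088,.076),(.512,.088,.068))
c=read_camera("side");save(c,"s2",(210,90,370,270),3.3)
E
```

```text
t 4.45 pos [ 0.5089 -0.0719  0.0754] F [-0.13  0.14 -1.7 ] w 0.134
(0.512, 0.088, 0.076) -> [-0.0035  0.1599 -0.0004] [ 0.04 -0.    0.14]
(0.512, 0.088, 0.068) -> [-0.0035  0.1599  0.0076] [ 0.04 -0.    0.14]
```

View pics/s2.png

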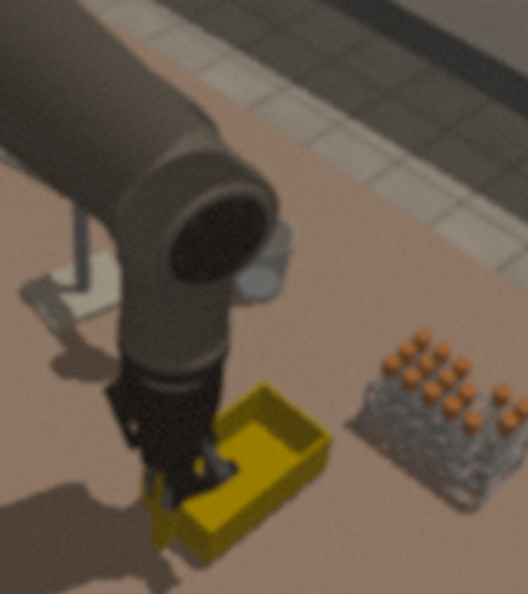

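The bin hangs level in the gripper, and the wrist is bulky. I'll place it with the tip about 40 mm toward the bin's +x end, which keeps the wrist about 125 mm from the pipette axis.

Request:
{"method": "arm_command", "body": {
  "commands": [0.003, 0.03, 0, 0, 0, 0, 0, 0.007, 0.06, 0, 0, 0, 0, 0, 0.007, 0.09, 0, 0, 0, 0, 0, 0.007, 0.12, 0, 0, 0, 0, 0, 0.007, 0.14, 0, 0, 0, 0, 0, 0.007, 0.155, 0, 0, 0, 0, 0, 0.007, 0.161, 0, 0, 0, 0, 0, 0.007, 0.161, 0, 0, 0, 0, 0]
}}

```text
t: 5.3
eef_pos: [0.5021, 0.0865, 0.0754]
tool_rot: [0.0, 0.0, 1.0, -0.0]
contact_force: [0.2, -0.6, -1.5]
gripper_width: 0.129
grasp_force: 68.5
```

Request:
{"method": "arm_command", "body": {
  "commands": [0, 0, 0.003, 0, 0, 0, 0, 0, 0, 0.005, 0, 0, 0, 0, 0, 0, 0.007, 0, 0, 0, 0, 0, 0, 0.0085, 0, 0, 0, 0, 0, 0, 0.0085, 0, 0, 0, 0, 0, 0, 0.0085, 0, 0, 0, 0.2, 0, 0, 0.0085, 0, 0, 0, 0.6, 0, 0, 0.0085, 0, 0, 0, 1]
}}

```text
t: 6.1
eef_pos: [0.5022, 0.0868, 0.067]
tool_rot: [0.0, 0.0, 1.0, 0.0]
contact_force: [-0.1, 0.3, -0.2]
gripper_width: 0.53
grasp_force: 0.0
```

Request:
{"method": "arm_command", "body": {
  "commands": [0, 0, 0, 0, 0, 0, 1, 0, 0, 0, 0, 0, 0, 1, 0, 0, 0, 0, 0, 0, 1, 0, 0, -0.02, 0, 0, 0, 1, 0, 0, -0.05, 0, 0, 0, 1, 0, 0, -0.08, 0, 0, 0, 1, 0, 0, -0.08, 0, 0, 0, 1]
}}

```text
t: 6.8
eef_pos: [0.5045, 0.0872, 0.1504]
tool_rot: [0.003, 0.0, 1.0, 0.001]
contact_force: [0.8, -1.1, -0.4]
gripper_width: 1.002
grasp_force: 0.0
```

```bash
python3 - <<'E'
from h import *
rel((.40,-.0,.25))
for n in("top","side"):
    c=read_camera(n);save(c,n+"3")
    k,l,s,ce=cv2.connectedComponentsWithStats(yellow(c["img"]))
    for i in range(1,k):
        if s[i][4]>100: 
            cn=cv2.findContours((l==i).astype(np.uint8),0,1)[0][0]
            print(n,s[i][4],[onz(c,*map(float,p),.05)[:2].round(3).tolist() for p in cv2.approxPolyDP(cn,2.5,True)[:,0]])
E
```

```text
t 6.8 pos [0.5045 0.0872 0.1504] F [ 0.85 -1.14 -0.45] w 1.002
(0.4, -0.0, 0.25) -> [ 0.1037 -0.087  -0.1005] [ 0.14  0.38 -0.05]
top 138 [[0.659, 0.076], [0.547, 0.044], [0.66, 0.047]]
top 956 [[0.544, -0.529], [0.548, -0.51], [0.533, -0.498], [0.577, -0.481], [0.56, -0.335], [0.483, -0.344], [0.495, -0.489], [0.533, -0.491]]
top 1029 [[0.399, -0.371], [0.327, -0.242], [0.274, -0.256], [0.257, -0.288], [0.328, -0.409]]
side 1264 [[0.662, 0.044], [0.66, 0.12], [0.656, 0.055], [0.628, 0.058], [0.633, 0.104], [0.652, 0.121], [0.635, 0.13], [0.615, 0.126], [0.616, 0.113], [0.592, 0.09], [0.571, 0.093], [0.575, 0.084], [0.554, 0.092], [0.556, 0.128], [0.516, 0.126], [0.501, 0.103], [0.513, 0.103], [0.475, 0.057], [0.486, 0.052], [0.511, 0.069], [0.498, 0.018], [0.625, 0.019]]
side 1923 [[0.569, -0.341], [0.483, -0.349], [0.492, -0.491], [0.476, -0.491], [0.519, -0.496], [0.527, -0.491], [0.52, -0.481], [0.548, -0.476], [0.542, -0.359], [0.563, -0.346], [0.57, -0.484], [0.536, -0.487], [0.556, -0.493], [0.556, -0.512], [0.513, -0.511], [0.565, -0.515], [0.567, -0.491], [0.579, -0.486]]
side 2406 [[0.293, -0.232], [0.273, -0.254], [0.287, -0.242], [0.292, -0.256], [0.253, -0.291], [0.285, -0.345], [0.338, -0.395], [0.378, -0.368], [0.317, -0.263], [0.326, -0.256], [0.323, -0.263], [0.331, -0.264], [0.328, -0.271], [0.392, -0.369], [0.345, -0.395], [0.348, -0.404], [0.401, -0.371], [0.327, -0.245], [0.307, -0.254]]
```

Request:
{"method": "arm_command", "body": {
  "commands": [0.03, -0.02, -0.03, 0, 0, 0, 0.5, 0.04, -0.03, -0.07, 0, 0, 0, 0, 0.04, -0.03, -0.11, 0, 0, 0, 0, 0.04, -0.03, -0.15, 0, 0, 0, 0, 0.04, -0.03, -0.19, 0, 0, 0, 0, 0.04, -0.03, -0.23, 0, 0, 0, 0, 0.04, -0.03, -0.26, 0, 0, 0, 0, 0.04, -0.03, -0.26, 0, 0, 0, 0]
}}

```text
t: 7.7
eef_pos: [0.4634, 0.0572, 0.4098]
tool_rot: [0.003, 0.0, 1.0, 0.001]
contact_force: [0.1, 1.1, -0.5]
gripper_width: -0.001
grasp_force: 0.0
```

```bash
python3 - <<'E'
from h import *
rel((.627,.0895,.40))
t=read_camera("top");s=read_camera("side")
a=cv2.resize(t["img"][130:230,165:265],(400,400));b=cv2.resize(s["img"][90:230,190:330],(400,400))
cv2.imwrite("pics/p4.png",np.hstack([a,b])[:,:,::-1])
E
```

```text
t 7.7 pos [0.4634 0.0572 0.4098] F [ 0.08  1.07 -0.45] w -0.001
(0.627, 0.0895, 0.4) -> [-0.1635  0.0323  0.0108] [ 0.12  0.31 -0.01]
```

View pics/p4.png

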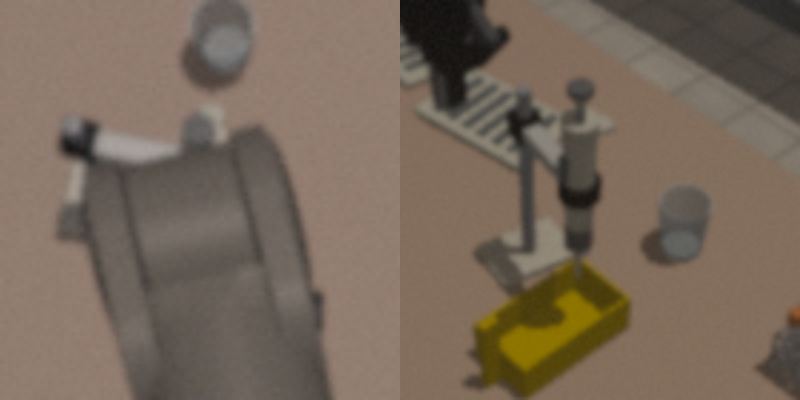

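Left (top view): the wrist partly covers the pipette and the button is at about (198,128) in the crop. Right (side view): the bin stands upright, the tip end at about (252,186) native lies over the bin opening by ray geometry, and the button is clear. Next I go over the button.

Request:
{"method": "arm_command", "body": {
  "commands": [-0.04, 0.008, 0.005, 0.1, 0.3, 0, 0, -0.08, 0.016, 0.01, 0.1, 0.3, 0, 0, -0.12, 0.025, 0.01, 0.1, 0.3, 0, 0, -0.15, 0.03, 0.01, 0.1, 0.3, 0, 0, -0.1635, 0.0325, 0.01, 0.1, 0.3, 0, 0, -0.1635, 0.0325, 0.01, 0.1, 0.3, 0, 0, -0.1635, 0.0325, 0.01, 0.1, 0.3, 0, 0]
}}

```text
t: 8.5
eef_pos: [0.6244, 0.0888, 0.3947]
tool_rot: [-0.004, 0.001, 1.0, -0.002]
contact_force: [-0.0, -0.7, 0.1]
gripper_width: 0.0
grasp_force: 0.0
```

Request:
{"method": "arm_command", "body": {
  "commands": [0, 0, 0.02, 0, 0, 0, 0, 0, 0, 0.035, 0, 0, 0, 0, 0, 0, 0.045, 0, 0, 0, 0, 0, 0, 0.05, 0, 0, 0, 0, 0, 0, 0.05, 0, 0, 0, 0, 0, 0, 0.05, 0, 0, 0, 0]
}}

```text
t: 9.1
eef_pos: [0.6252, 0.089, 0.3477]
tool_rot: [-0.002, 0.0, 1.0, -0.001]
contact_force: [-0.1, 0.7, -0.3]
gripper_width: -0.002
grasp_force: 0.0
```

```bash
python3 - <<'E'
from h import *
rel((.627,.0895,.345))
s=read_camera("side");print(proj(s,get_obs()["eef_pos"]))
save(s,"p5",(200,60,310,160),6)
E
```

```text
t 9.1 pos [0.6252 0.089  0.3477] F [-0.13  0.68 -0.29] w -0.002
(0.627, 0.0895, 0.345) -> [-0.0018  0.0005  0.0027] [-0.08 -0.23 -0.03]
(np.float64(252.48140430169695), np.float64(112.51265593779512))
```

View pics/p5.png

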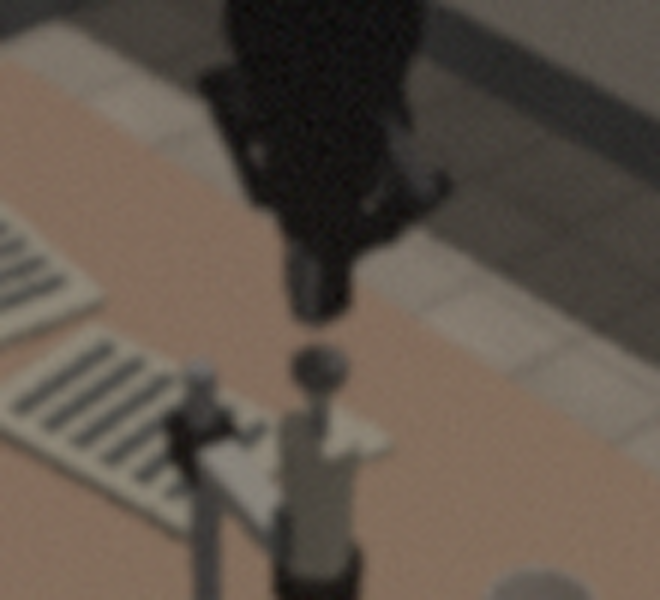

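The side crop shows the shut fingertips at (318,318), directly over the button disc at (320,365), well centred with a gap of about 25 mm. I descend slowly.

Request:
{"method": "arm_command", "body": {
  "commands": [-0.001, 0.0005, 0.004, 0, -0.1, 0, 0, -0.0015, 0.0005, 0.008, 0, -0.2, 0, 0, -0.0015, 0.0005, 0.012, 0, -0.2, 0, 0, -0.0015, 0.0005, 0.016, 0, -0.2, 0, 0, -0.0015, 0.0005, 0.019, 0, -0.2, 0, 0, -0.0015, 0.0005, 0.022, 0, -0.2, 0, 0, -0.0015, 0.0005, 0.022, 0, -0.2, 0, 0]
}}

```text
t: 9.85
eef_pos: [0.6263, 0.0895, 0.3244]
tool_rot: [-0.001, 0.0, 1.0, -0.001]
contact_force: [0.1, 0.3, -0.8]
gripper_width: -0.0
grasp_force: 0.0
```

Request:
{"method": "arm_command", "body": {
  "commands": [0, 0, 0.001, 0, 0, 0, 0, 0, 0, 0.002, 0, 0, 0, 0, 0, 0, 0.003, 0, 0, 0, 0, 0, 0, 0.004, 0, 0, 0, 0, 0, 0, 0.004, 0, 0, 0, 0, 0, 0, 0.004, 0, 0, 0, 0]
}}

```text
t: 10.45
eef_pos: [0.6266, 0.0896, 0.3212]
tool_rot: [-0.0, 0.0, 1.0, -0.001]
contact_force: [-1.1, -0.1, 2.4]
gripper_width: 0.002
grasp_force: 1.2
```

Request:
{"method": "arm_command", "body": {
  "commands": [0, 0, 0.0015, 0, 0, 0, 0, 0, 0, 0.003, 0, 0, 0, 0, 0, 0, 0.0045, 0, 0, 0, 0, 0, 0, 0.006, 0, 0, 0, 0, 0, 0, 0.006, 0, 0, 0, 0, 0, 0, 0.006, 0, 0, 0, 0]
}}

```text
t: 11.05
eef_pos: [0.6266, 0.0895, 0.3151]
tool_rot: [-0.001, 0.0, 1.0, -0.001]
contact_force: [-0.3, -1.1, 2.7]
gripper_width: 0.003
grasp_force: 1.8
```

Request:
{"method": "arm_command", "body": {
  "commands": [0, 0, 0.001, 0, 0, 0, 0, 0, 0, 0.002, 0, 0, 0, 0, 0, 0, 0.003, 0, 0, 0, 0, 0, 0, 0.004, 0, 0, 0, 0, 0, 0, 0.004, 0, 0, 0, 0, 0, 0, 0.004, 0, 0, 0, 0]
}}

```text
t: 11.65
eef_pos: [0.6269, 0.0895, 0.312]
tool_rot: [-0.0, 0.0, 1.0, -0.001]
contact_force: [0.1, -0.1, 7.6]
gripper_width: 0.0
grasp_force: 4.2
```

Request:
{"method": "arm_command", "body": {
  "commands": [0, 0, 0.001, 0, 0, 0, 0, 0, 0, 0.002, 0, 0, 0, 0, 0, 0, 0.003, 0, 0, 0, 0, 0, 0, 0.003, 0, 0, 0, 0, 0, 0, 0.003, 0, 0, 0, 0]
}}

```text
t: 12.15
eef_pos: [0.627, 0.0895, 0.3095]
tool_rot: [0.0, 0.0, 1.0, -0.0]
contact_force: [-1.2, -0.4, 10.1]
gripper_width: 0.001
grasp_force: 5.2
```

Request:
{"method": "arm_command", "body": {
  "commands": [0, 0, 0.001, 0, 0, 0, 0, 0, 0, 0.002, 0, 0, 0, 0, 0, 0, 0.003, 0, 0, 0, 0, 0, 0, 0.003, 0, 0, 0, 0, 0, 0, 0.003, 0, 0, 0, 0]
}}

```text
t: 12.65
eef_pos: [0.6271, 0.0896, 0.3067]
tool_rot: [0.0, 0.0, 1.0, -0.0]
contact_force: [-1.9, 0.0, 11.1]
gripper_width: 0.004
grasp_force: 5.7
```

```bash
python3 - <<'E'
from h import *
rel()
s=read_camera("side");save(s,"p6",(200,110,320,230),4)
E
```

```text
t 12.65 pos [0.6271 0.0896 0.3067] F [-1.94  0.04 11.13] w 0.004
```

View pics/p6.png

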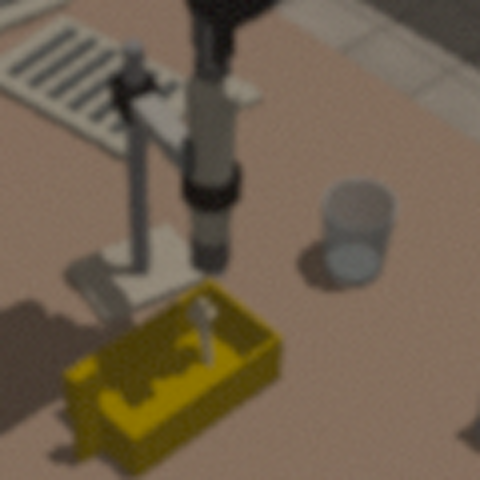

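The tip is off the pipette and now in the bin: collar at (203,310), lower end at (208,365) in the crop. I press the last 2 mm toward the second stop, then let go.

Request:
{"method": "arm_command", "body": {
  "commands": [0, 0, 0.001, 0, 0, 0, 0, 0, 0, 0.002, 0, 0, 0, 0, 0, 0, 0.002, 0, 0, 0, 0, 0, 0, 0.002, 0, 0, 0, 0]
}}

```text
t: 13.1
eef_pos: [0.6272, 0.0896, 0.305]
tool_rot: [0.001, 0.0, 1.0, -0.0]
contact_force: [-1.6, -0.5, 12.2]
gripper_width: -0.002
grasp_force: 6.4
```

Request:
{"method": "arm_command", "body": {
  "commands": [0, 0, -0.005, 0, 0, 0, 0, 0, 0, -0.01, 0, 0, 0, 0, 0, 0, -0.02, 0, 0, 0, 0, 0, 0, -0.035, 0, 0, 0, 0, 0, 0, -0.055, 0, 0, 0, 0, 0, 0, -0.08, 0, 0, 0, 0, 0, 0, -0.1, 0, 0, 0, 0, 0, 0, -0.1, 0, 0, 0, 0]
}}

```text
t: 13.9
eef_pos: [0.6276, 0.0895, 0.4063]
tool_rot: [0.001, 0.0, 1.0, -0.0]
contact_force: [1.0, -0.3, 1.0]
gripper_width: -0.001
grasp_force: 0.0
```

Request:
{"method": "arm_command", "body": {
  "commands": [0.04, 0, 0, 0, 0, 0, 0, 0.08, 0, 0, 0, 0, 0, 0, 0.12, 0, 0, 0, 0, 0, 0, 0.14, 0, 0, 0, 0, 0, 0, 0.14, 0, 0, 0, 0, 0, 0, 0.14, 0, 0, 0, 0, 0, 0, 0.14, 0, 0, 0, 0, 0, 0, 0.14, 0, 0, 0, 0, 0, 0]
}}

```text
t: 14.7
eef_pos: [0.4873, 0.0896, 0.4027]
tool_rot: [-0.001, 0.001, 1.0, -0.001]
contact_force: [-1.4, 0.7, -0.1]
gripper_width: 0.004
grasp_force: 0.0
```

```bash
python3 - <<'E'
from h import *
rel()
s=read_camera("side");save(s,"p7",(200,90,320,230),4)
E
```

```text
t 14.7 pos [0.4873 0.0896 0.4027] F [-1.36  0.68 -0.1 ] w 0.004
```

View pics/p7.png

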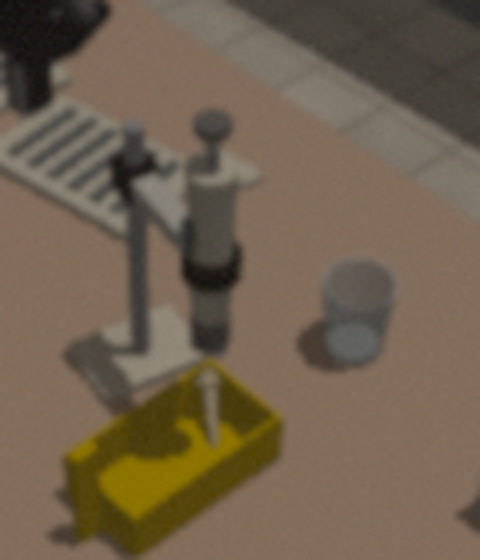

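The button has sprung back, and the tip leans against the bin's far corner at about (210,375–445), inside the rim. I let it settle and check that nothing moves.

Request:
{"method": "arm_command", "body": {
  "commands": [0, 0, 0, 0, 0, 0, 0, 0, 0, 0, 0, 0, 0, 0, 0, 0, 0, 0, 0, 0, 0, 0, 0, 0, 0, 0, 0, 0, 0, 0, 0, 0, 0, 0, 0, 0, 0, 0, 0, 0, 0, 0, 0, 0, 0, 0, 0, 0, 0, 0, 0, 0, 0, 0, 0, 0]
}}

```text
t: 15.55
eef_pos: [0.4866, 0.0897, 0.4032]
tool_rot: [-0.001, 0.0, 1.0, -0.001]
contact_force: [-0.2, 0.4, -0.2]
gripper_width: -0.003
grasp_force: 0.0
```

```bash
python3 - <<'E'
from h import *
a=cv2.imread("pics/p7.png")[:,:,::-1]
s=read_camera("side");b=cv2.resize(s["img"][90:230,200:320],None,fx=4,fy=4,interpolation=cv2.INTER_CUBIC)
d=cv2.absdiff(cv2.GaussianBlur(np.ascontiguousarray(a),(0,0),5),cv2.GaussianBlur(b,(0,0),5)).max(2)
print(d[350:560,50:300].max(),d[350:460,180:240].max(),d.mean())
E
```

```text
4 3 0.7219308035714286
```

Nothing is moving, so I hand in.

```bash
python3 -c "
from h import *
print(hand_in())"
```

```text
the job is handed in; nothing more can be done
None
```

The job is handed in, with no verdict returned: the tip lies at rest in the yellow bin under the pipette, the button was pressed to about 12 N (tip released; I did not confirm contact with the hard second stop) and let go, and the robot touched neither the tip nor the rack, bottle or beaker.

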